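Set a marked trunking lid over the end of the saw board

ROBOT

A 7-joint arm with a two-finger parallel gripper is mounted at the origin on the work surface. World frame = base frame: x ahead of the robot, y to its left, z up, the work surface at z = 0. Lengths are in m, angles in rad, forces in N, time in s.
With the tool pointing down it reaches from about 0.4 to 0.85 m from the base axis. Payload 10.4 kg.
Tool frame: the origin (TCP) lies between the finger pads; the fingertips stand 19 mm ahead of it and the grasp point (between the pads) is the TCP; x points along the fingers, y is the direction in which the jaws open and shut, and the axes are right-handed (so a half turn about x gives the same grasp; the last joint's range is limited). The gripper opens to 87 mm and grips with 3 to 60 N. Pads are 19 mm wide; open, the fingers measure 117 mm over their backs; the gripper's body (75 mm by 190 mm) begins 51 mm behind the grasp point.
Start: joints at [-1.293, 0.332, -0.065, 1.46, 0.022, 1.35, -0.088], TCP at [0.185, 0.597, 0.242] pointing down, gripper open.
Joint ranges: [-2.6, 2.6], [-0.5, 2.12], [-1.47, 1.34], [0.16, 2.42], [-1.27, 4.41], [0.06, 2.06], [-2.6, 2.6]. Speed limits (rad/s): [2.22, 2.22, 2.79, 2.79, 3.14, 3.14, 3.14].

INTERFACE

Orientations are given as a unit quaternion [x, y, z, w].
In Python, from bench import r gives the robot as it stands.
- The arm moves only by the tool drive_tool, never from a script. Its argument "motion" is a list of rows, each a list of 4 numbers: the shift along the tool's x, y, z in cm, then the turn about the tool's x in units of 5 degrees (1.0 is 5 degrees). In form: [[tx, ty, tz, twist], ...]. A call has 1 to 20 rows; each row is the pose to reach, as a shift and turn from the pose commanded when the call began, along the tool's axes at that moment; what a row does not reach only later rows make up. A row lasts 1/12 s, in which the tool goes at most 41.7 mm and 7.16 degrees, less where a joint would pass 70% of its speed; a pose out of reach is approached as far as the arm can. A call with a gripper value outside its range is refused whole. "grip" is the closure in counts, from 0 (fully open) to 255 (shut), set as the call begins (left out, the last holds). The fingers move at their own pace and stop on an object; "force" is the grip in N (left out, the last holds). Time passes only in rows, so rows that repeat a pose let the fingers close. It gives the time, the measured TCP pose, the force and the opening at its end, in the units of the state.
- r.read_state(): the state, without advancing time (a new reading comes with each control period).
- r.camera(name): name is "scene" or "side" or "wrist"; returns the picture (420x560x3 uint8, red, green, blue); there is no depth.
- r.calibration(name): a dict with "fx", "fy", "cx", "cy" (pixels), "dist" ([k1, k2, p1, p2, k3] as OpenCV has them; the pictures are not rectified), "xyz" and "orientation" of the camera in the world. Camera axes: x right, y up, looking along -z (the intrinsics and any distortion apply to the point x, -y, -z); pixel columns grow to the right and rows downward; lengths in m; the calibration is good to about 2 mm. A picture is of the moment at which its call begins: read the wrist's pose just before it. calibration takes no time and is no camera call; for the wrist camera it gives the pose at the moment of the call.
- r.close_job(): hands the job in, once; it reports no verdict.
The state is a dict: "time": time; "joint_positions": joint angles; "joint_vel": joint speeds; "joint_torque": joint torques, N m; "ee_pos": TCP position; "eef_rot": TCP orientation; "ft_force": force on the tool from outside, world axes, zero at the start; "torque": the same for the moment, N m; "width": finger opening in m.
Only numpy, scipy, OpenCV 4.12 (cv2) and the standard library are available. Lean on these libraries where they do the work, as an engineer would, in place of code of your own. Each camera call takes 0.05 s, during which the arm holds its last target.

TASK

Set the white trunking lid up for sawing on the wooden saw board: with the fingertips, push it back so that it lies flat along the fence, and slide it towards the robot's right until its hatched waste end overhangs the board's end there and the black cut line is just clear of the wood, about 5 mm past that end. The lid is only pushed: it stays lying flat on the board and is never lifted, and the hacksaw, the carton and the two spools stay where they are.

Things in the scene. Friction and masses are not known exactly. Their poses are not given: they have to be found in the camera images.
- saw_board: wooden saw board fixed to the bench, 180 deep (x) by 320 long (y), 30 mm thick; yaw varies +-15 deg. Origin: centre of its underside, on the bench; x points away from the robot, y to the robot's left. Its darker fence along the far edge, 25 mm deep, full length, stands 24 mm above the board; its working face is at x = +65 mm. Board ends at y = +160 and y = -160 mm (robot's right: sawing end)
- board_end (a point): point on the top edge of the board's sawing end (robot's right), 30 mm above the bench, at x = +20 mm, y = -160 mm of the board
- trunking_lid: loose white plastic lid lying on the board: 60 wide (x), 240 long (y), 8 mm high: 3 mm flat top, a 3 mm lip turned down along each long side; 75 to 155 g. Origin: centre of its underside. Its y is within 8 deg of the board's y at the start, its x towards the fence; seated at the fence its origin is at board x = +35 mm. Starts wholly on the board, off the fence. Last 70 mm at -y are hatched waste
- cut_line (a point): centre of the black cut line, 3 mm wide, drawn straight across the lid's top, at y = -50 mm of the lid (70 mm from its right-hand end), 8 mm above its underside
- hacksaw: small hacksaw with an orange handle lying flat on the bench behind the fence, 285 mm long, 12 mm high; bystander. Origin at the blade, about the middle of its length, on the underside
- spool_red: empty red plastic spool standing on the bench off one end of the board, 64 mm across, 50 mm high; bystander. Origin: centre of its underside
- spool_grey: empty grey plastic spool, the same size, off the other end (the two change places); bystander. Origin: centre of its underside
- carton: small cardboard carton 90 x 70 x 55 mm high on the bench off the board's left end; bystander. Origin: centre of its underside

How it is judged:
At the end, for the whole second after the job is handed in: The lid rests flat on the saw board, along the fence (gap at its middle at most 3 mm, turned at most 1.7 degrees from it), the middle of the cut line 1 to 9 mm past the board's right-hand end (5 mm wanted) (y of cut_line in the frame of saw_board between -0.169 and -0.161 m and x of trunking_lid in the frame of saw_board above 0.032 m and angle between the y axis of trunking_lid and the y axis of saw_board, either way round below 0.03 rad and z of trunking_lid in the frame of saw_board between 0.028 and 0.032 m and angle between trunking_lid's own z axis and vertical below 0.03 rad and linear speed of trunking_lid below 0.01 m/s); the robot touches nothing.
It fails at once if the lid was lifted off the board (10 mm) (height (world z) of trunking_lid above 0.04 m).
It fails at once if the lid was tipped up (more than about 9 degrees) or fell off the board (angle between trunking_lid's own z axis and vertical above 0.15 rad or height (world z) of trunking_lid below 0.02 m).
It fails at once if the hacksaw was moved (distance of hacksaw from where it was at the start of the episode above 0.015 m).
It fails at once if a spool was moved (distance of any of spool_red, spool_grey from where it was at the start of the episode above 0.015 m).
It fails at once if the carton was moved (distance of carton from where it was at the start of the episode above 0.015 m).
It also fails if it takes over 58 s, if anything falls off the work surface, if the arm or the gripper's body presses on something with over 40 N, if the wrist force passes 120 N, or if a joint passes its speed limit or range.

## Working session

There is one attempt and no reset: what is moved stays moved. The work goes in short steps, Python scripts to look and compute and a tool call to move; the robot and the scene stay as the last step left them, time stands still between calls to the robot, and variables do not carry over. Pictures are saved under pics/ and viewed, and the job is handed in when it is done.

Besides the shell and the picture viewer there is one more tool, called after "Call:" as a command line: name --pt "numbers of a row" for each row, then --argument value for the rest. drive_tool: Moves the arm, as the interface text tells. Its arguments: {"type":"object","properties":{"motion":{"type":"array","items":{"type":"array","items":{"type":"number"}}},"grip":{"type":"number"},"force":{"type":"number"}},"required":["motion"]}

```bash
mkdir -p pics; ls; python3 - <<'E'
from bench import r
import cv2
s=r.read_state();print(s)
for n in ["scene","side"]:
    cv2.imwrite(f"pics/{n}0.png",r.camera(n)[:,:,::-1]);print(n,r.calibration(n))
E
```

```text
pics
{'time': 0.0, 'joint_positions': array([-1.2925958 ,  0.33286834, -0.06470962,  1.46097674,  0.02159081,
        1.34988338, -0.08849924]), 'joint_vel': array([ 0.00013839,  0.00092742, -0.00115725, -0.00058953, -0.00045898,
        0.00051228,  0.00115693]), 'joint_torque': array([-1.07606971e-03, -6.23251963e+01,  2.40227545e-02, -3.89909112e+01,
       -6.14227192e-02,  3.95685935e-02,  1.28938705e-04]), 'ee_pos': array([0.18506459, 0.59658307, 0.24073923]), 'eef_rot': array([ 0.10543203,  0.69918258, -0.10644436,  0.69906896]), 'ft_force': array([-1.03929745, -0.48189922, -0.32555458]), 'torque': array([ 0.0131603 ,  0.00414054, -0.01803841]), 'width': 0.08707106150184857}
scene {'fx': 424.12873821527546, 'fy': 424.12873821527546, 'cx': 282.024623578333, 'cy': 210.20667646351444, 'dist': array([-0.05002738,  0.        ,  0.        ,  0.        ,  0.        ]), 'xyz': array([1.01728689, 0.08365077, 0.79548656]), 'orientation': array([0.18419549, 0.20362385, 0.72674029, 0.62964903])}
side {'fx': 497.54638363446463, 'fy': 497.54638363446463, 'cx': 272.8616925918848, 'cy': 215.66072811331708, 'dist': array([-0.1281947,  0.       ,  0.       ,  0.       ,  0.       ]), 'xyz': array([0.51253718, 1.01469529, 0.6628709 ]), 'orientation': array([-0.0151813 ,  0.48747382,  0.87240696, -0.032325  ])}
```

View pics/scene0.png

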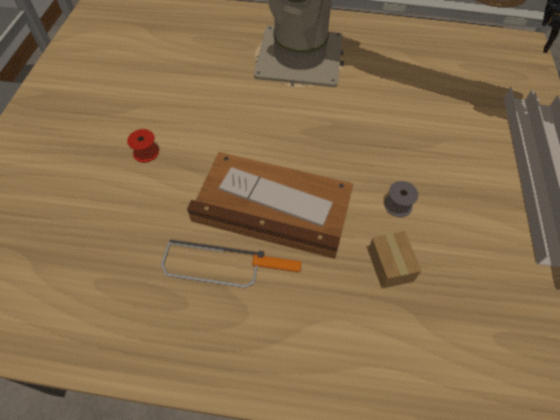

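View pics/side0.png

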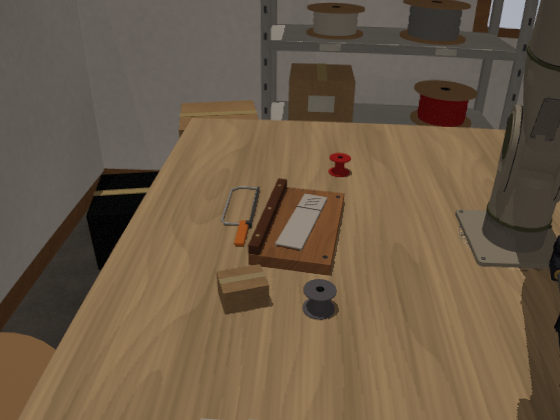

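The scene picture shows the board around (270,205), the lid with its hatched end at (240,182), the cut line at (253,188), and the red spool off the right end at (143,145). The grey spool is at (401,198) and the carton at (395,258). I'll zoom in to measure.

```bash
cat > h.py <<'E'
import numpy as np, cv2
from scipy.spatial.transform import Rotation as R
def K(c): return np.array([[c['fx'],0,c['cx']],[0,c['fy'],c['cy']],[0,0,1.]])
def p2w(c,uv,z):
    u=cv2.undistortPoints(np.array(uv,float).reshape(-1,1,2),K(c),c['dist']).reshape(-1,2)
    d=np.c_[u[:,0],-u[:,1],-np.ones(len(u))]
    d=R.from_quat(c['orientation']).apply(d)
    o=np.array(c['xyz']); z=np.broadcast_to(z,(len(u),))
    return o+d*((z-o[2])/d[:,2])[:,None]
def w2p(c,P):
    q=R.from_quat(c['orientation']).inv().apply(np.array(P,float).reshape(-1,3)-np.array(c['xyz']))
    q=q*[1,-1,-1]
    return cv2.projectPoints(q,np.zeros(3),np.zeros(3),K(c),c['dist'])[0].reshape(-1,2)
E
python3 - <<'E'
import cv2
a=cv2.imread('pics/scene0.png')[145:265,180:360]
cv2.imwrite('pics/sc0z.png',cv2.resize(a,None,fx=4.4,fy=4.4,interpolation=cv2.INTER_CUBIC))
a=cv2.imread('pics/side0.png')[175:275,240:360]
cv2.imwrite('pics/si0z.png',cv2.resize(a,None,fx=6,fy=6,interpolation=cv2.INTER_CUBIC))
E
```

```text
(no output)
```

View pics/sc0z.png

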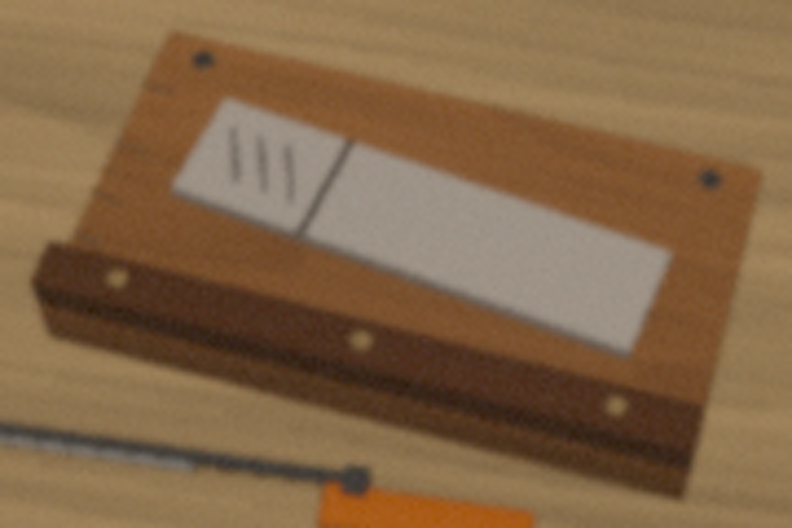

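View pics/si0z.png

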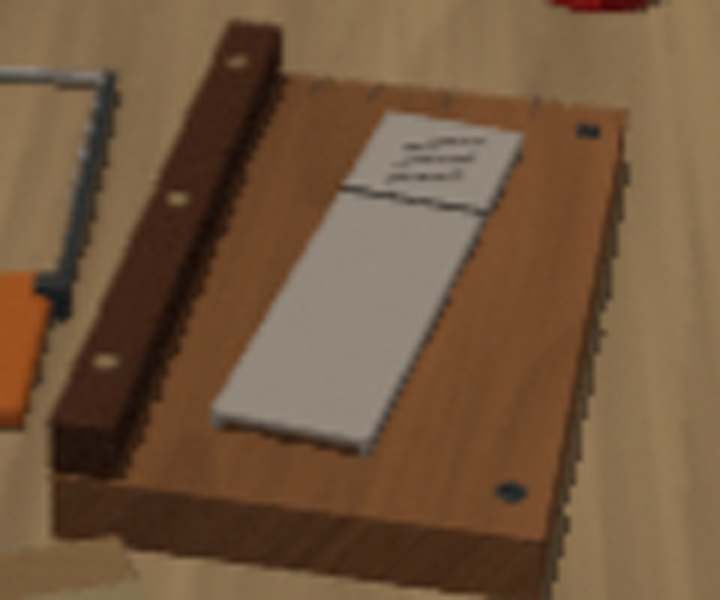

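```bash
cat >> h.py <<'E'
from scipy.optimize import least_squares
def bfit(obs,p0=(0.6,0,0)):  # obs: list of (cal, model pts mm, px)
    def f(p):
        e=[]
        for c,M,px in obs:
            M=np.array(M,float)/1e3
            W=R.from_euler('z',p[2]).apply(M)+[p[0],p[1],0]
            e.append((w2p(c,W)-px).ravel())
        return np.concatenate(e)
    s=least_squares(f,p0,loss='soft_l1'); return s.x,f(s.x).reshape(-1,2)
E
cat > m0.py <<'E'
from bench import r
from h import *
cs,cd=r.calibration('scene'),r.calibration('side')
S=lambda a:(np.array(a,float)+.5)/4.4-.5+[180,145]
D=lambda a:(np.array(a,float)+.5)/6-.5+[240,175]
B=[(cs,[(-90,-160,30),(-90,160,30),(65,-160,54),(65,160,54),(90,-160,0),(90,160,0)],S([(175,32),(762,172),(50,243),(703,405),(50,335),(682,497)])),
(cd,[(-90,160,30),(-90,-160,30),(90,160,54),(90,-160,54),(65,-160,54)],D([(547,543),(627,110),(55,425),(232,20),(280,30)]))]
L=[(cs,[(-30,-120,38),(30,-120,38),(30,120,38),(-30,120,38),(-30,-50,38),(30,-50,38)],S([(225,97),(172,190),(630,350),(672,250),(352,140),(302,235)])),
(cd,[(30,-120,38),(-30,-120,38),(30,120,38),(-30,120,38),(30,-50,38),(-30,-50,38)],D([(388,112),(523,133),(213,412),(368,442),(342,187),(490,213)]))]
for n,o in(('B',B),('L',L)):
    for q in (o,o[:1],o[1:]):
        p,e=bfit(q); print(n,p.round(4),np.degrees(p[2]).round(2)); 
        if q is o: print(e.round(1).tolist())
b,_=bfit(B);l,_=bfit(L)
d=R.from_euler('z',-b[2]).apply([l[0]-b[0],l[1]-b[1],0])
print('lid in board',d,np.degrees(l[2]-b[2]))
sp=lambda px,c,z:p2w(c,[px],z)[0].round(3)
print('red top',sp((141,138),cs,.05),sp((340,158),cd,.05),'grey',sp((403,191),cs,.05),sp((320,290),cd,.05))
E
python3 m0.py
```

```text
B [ 0.5153  0.0027 -0.1394] -7.99
[[-0.8, -1.5], [1.0, -1.7], [0.2, -1.9], [1.6, -0.8], [0.0, 0.1], [0.5, 0.9], [-0.5, -0.9], [-0.1, -0.7], [-1.8, -1.1], [-1.0, -0.7], [0.2, -1.4]]
B [ 0.5173  0.0022 -0.1418] -8.13
B [ 0.5136  0.0064 -0.1349] -7.73
L [ 0.5108  0.0063 -0.2513] -14.4
[[0.5, -0.2], [0.4, -1.1], [0.3, -0.5], [0.1, -0.2], [0.1, -0.2], [0.0, -1.0], [-0.5, -0.5], [-0.5, -0.3], [-0.4, -0.6], [-0.0, -0.5], [-0.4, -0.1], [-1.5, -0.4]]
L [ 0.5122  0.0061 -0.2473] -14.17
L [ 0.5095  0.008  -0.2554] -14.63
lid in board [-0.00497089  0.00289362  0.        ] -6.414824600898606
red top [ 0.41  -0.324  0.05 ] [ 0.408 -0.314  0.05 ] grey [0.471 0.278 0.05 ] [0.472 0.283 0.05 ]
```

```bash
cat >> h.py <<'E'
BD=np.array([0.5153,0.0027,-0.1394])
def b2w(x,y,z): # mm board -> world m
    return R.from_euler('z',BD[2]).apply(np.array([x,y,z])/1e3)+[BD[0],BD[1],0]
def w2b(P): return R.from_euler('z',-BD[2]).apply(np.array(P)-[BD[0],BD[1],0])*1e3
def shift(s,tgt): # world target -> tool cm
    return R.from_quat(s['eef_rot']).inv().apply(np.array(tgt)-s['ee_pos'])*100
E
python3 - <<'E'
from bench import r
from h import *
s=r.read_state();M=R.from_quat(s['eef_rot']).as_matrix();print(M.round(3))
ty=M[:,1];a=np.degrees(np.arctan2(ty[1],ty[0]));print('tool y yaw',a,'board y yaw',90+np.degrees(BD[2]))
for t in [(-75,3,130),(-75,3,52),(0,0,52)]: print(t,b2w(*t).round(3),shift(s,b2w(*t)).round(2))
E
```

```text
[[-0.     0.296  0.955]
 [-0.001  0.955 -0.296]
 [-1.    -0.001  0.   ]]
tool y yaw 72.76640994285115 board y yaw 82.01296833587632
(-75, 3, 130) [0.441 0.016 0.13 ] [ 11.15 -47.84  41.68]
(-75, 3, 52) [0.441 0.016 0.052] [ 18.95 -47.83  41.68]
(0, 0, 52) [0.515 0.003 0.052] [ 18.95 -46.92  49.13]
```

Call:
drive_tool --pt "0 -10 10 -0.5" --pt "0 -25 22 -1" --pt "6 -48.2 41.2 -1.85" --pt "11 -48.2 41.2 -1.85" --pt "11 -48.2 41.2 -1.85" --pt "11 -48.2 41.2 -1.85" --pt "11 -48.2 41.2 -1.85" --pt "11 -48.2 41.2 -1.85" --pt "11 -48.2 41.2 -1.85" --pt "11 -48.2 41.2 -1.85" --pt "11 -48.2 41.2 -1.85" --pt "11 -48.2 41.2 -1.85" --pt "11 -48.2 41.2 -1.85" --pt "11 -48.2 41.2 -1.85" --pt "11 -48.2 41.2 -1.85" --pt "11 -48.2 41.2 -1.85" --pt "11 -48.2 41.2 -1.85" --pt "11 -48.2 41.2 -1.85" --pt "11 -48.2 41.2 -1.85" --pt "11 -48.2 41.2 -1.85" --grip 0

```text
time: 1.77
ee_pos: [0.4356, 0.0158, 0.1316]
eef_rot: [0.049, 0.705, -0.048, 0.705]
ft_force: [0.1, 0.1, 0.5]
width: 0.087
```

```bash
cat > st.py <<'E'
from bench import r
from h import *
import sys
s=r.read_state();M=R.from_quat(s['eef_rot']).as_matrix();ty=M[:,1]
print('t',s['time'],'board pos',w2b(s['ee_pos']).round(1),'tooly-boardy',np.degrees(np.arctan2(ty[1],ty[0]))-90-np.degrees(BD[2]),'down',M[:,0].round(3),'F',s['ft_force'].round(1))
cv2.imwrite(f"pics/w{sys.argv[1]}.png",r.camera('wrist')[:,:,::-1])
E
python3 st.py 1
```

```text
t 1.7667 board pos [-80.7   1.9 131.6] tooly-boardy 0.11352695578990613 down [-0.  0. -1.] F [0.1 0.1 0.5]
```

View pics/w1.png

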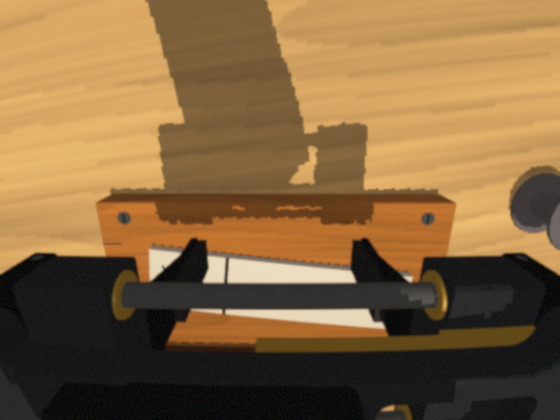

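The wrist view looks back towards the robot. The near edge of the board is at row ~200, the lid is between the fingers, and the cut line is at (227,285). The measured pose agrees, so I'll go down in front of the lid's near edge.

Call:
drive_tool --pt "3 0 0 0" --pt "6 0 0 0" --pt "7.3 0 0 0" --pt "7.8 0 0 0" --pt "7.8 0 0 0" --pt "7.8 0 0 0"

```text
time: 2.32
ee_pos: [0.4363, 0.015, 0.0542]
eef_rot: [0.049, 0.705, -0.049, 0.706]
ft_force: [0.2, -0.2, 0.7]
width: 0.087
```

```bash
python3 st.py 2; python3 - <<'E'
from bench import r
import cv2
for n in ['scene','side']: 
    a=r.camera(n)[:,:,::-1]
    a=a[120:280,150:380] if n=='scene' else a[150:300,210:400]
    cv2.imwrite(f'pics/{n}2.png',cv2.resize(a,None,fx=3.4,fy=3.4,interpolation=cv2.INTER_CUBIC))
E
```

```text
t 2.3167 board pos [-80.    1.2  54.2] tooly-boardy 0.04578388730962324 down [ 0.001  0.    -1.   ] F [ 0.2 -0.2  0.7]
```

View pics/scene2.png

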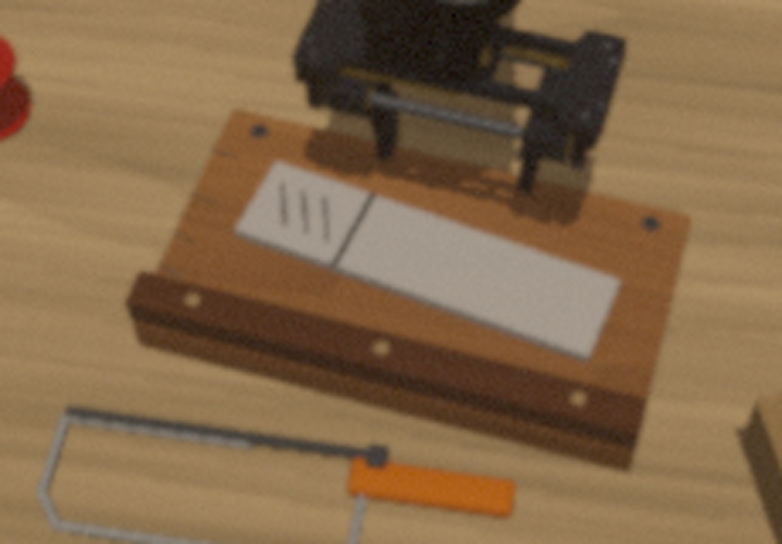

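View pics/side2.png

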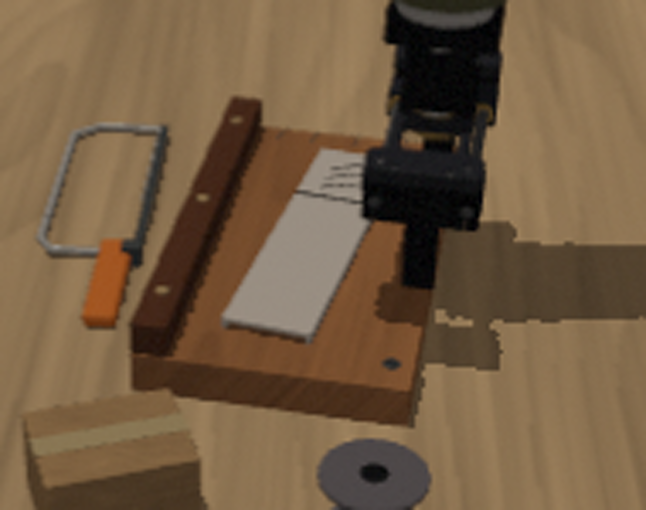

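The fingers stand clear in front of the lid at about (385,150) and (530,185), over the wood. Pushing towards the fence.

Call:
drive_tool --pt "0.15 0 0.8 0" --pt "0.15 0 1.6 0" --pt "0.15 0 2.3 0" --pt "0.15 0 2.9 0" --pt "0.15 0 3.4 0" --pt "0.15 0 3.9 0" --pt "0.15 0 4.4 0" --pt "0.15 0 4.9 0" --pt "0.15 0 5.4 0" --pt "0.15 0 5.8 0" --pt "0.15 0 6.2 0" --pt "0.15 0 6.5 0" --pt "0.15 0 6.8 0" --pt "0.15 0 7.0 0" --pt "0.15 0 7.0 0" --pt "0.15 0 7.0 0"

```text
time: 3.8
ee_pos: [0.5053, 0.0048, 0.0521]
eef_rot: [0.049, 0.705, -0.049, 0.705]
ft_force: [-1.0, 0.1, 0.0]
width: 0.0869
```

```bash
cat > look.py <<'E'
from bench import r
import cv2,sys
for n in ['scene','side']: 
    a=r.camera(n)[:,:,::-1]; cv2.imwrite(f'pics/{n}{sys.argv[1]}_full.png',a)
    a=a[120:280,150:380] if n=='scene' else a[150:300,210:400]
    cv2.imwrite(f'pics/{n}{sys.argv[1]}.png',cv2.resize(a,None,fx=3.4,fy=3.4,interpolation=cv2.INTER_CUBIC))
E
python3 st.py 3; python3 look.py 3
```

```text
t 3.8 board pos [-10.2   0.7  52.1] tooly-boardy 0.0006726463319335352 down [ 0.  0. -1.] F [-1.   0.1  0. ]
```

View pics/scene3.png

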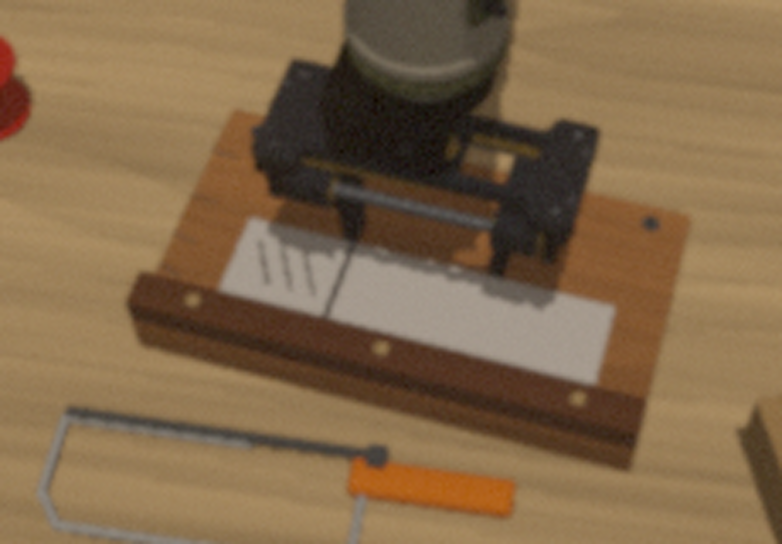

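View pics/side3.png

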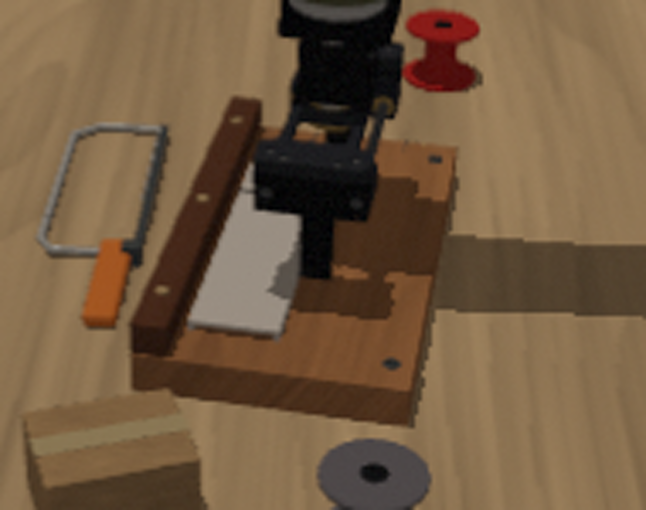

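The lid is nearly at the fence. I'll creep on until the force rises.

Call:
drive_tool --pt "0 0 0.1 0" --pt "0 0 0.2 0" --pt "0 0 0.3 0" --pt "0 0 0.4 0" --pt "0 0 0.5 0" --pt "0 0 0.5 0"

```text
time: 4.45
ee_pos: [0.5103, 0.0041, 0.052]
eef_rot: [0.049, 0.705, -0.049, 0.705]
ft_force: [-0.3, 0.5, -0.8]
width: 0.087
```

Call:
drive_tool --pt "0 0 0.1 0" --pt "0 0 0.2 0" --pt "0 0 0.3 0" --pt "0 0 0.3 0"

```text
time: 4.78
ee_pos: [0.5117, 0.0039, 0.0517]
eef_rot: [0.049, 0.707, -0.049, 0.704]
ft_force: [-7.0, 1.3, 5.1]
width: 0.087
```

```bash
python3 st.py 4; python3 - <<'E'
from bench import r
from h import *
s=r.read_state()
for t in [(-12,0,52),(-12,0,90),(32,155,90),(32,155,53)]: print(t,shift(s,b2w(*t)).round(2))
E
```

```text
t 4.7833 board pos [-3.7  0.7 51.7] tooly-boardy 0.004000850795604194 down [-0.003  0.    -1.   ] F [-7.   1.3  5.1]
(-12, 0, 52) [-0.03 -0.07 -0.82]
(-12, 0, 90) [-3.83 -0.07 -0.84]
(32, 155, 90) [-3.85 15.43  3.56]
(32, 155, 53) [-0.15 15.43  3.58]
```

The force rose to 7 N at board x = -3.7 mm, against an expected -4.5 mm, so the lid is seated. Next I back off, rise, close the fingers and move past the left end.

Call:
drive_tool --pt "0 0 -0.4 0" --pt "0 0 -0.9 0" --pt "-2 0 -0.9 0" --pt "-4.5 0 -0.9 0" --pt "-4.5 4 1 0" --pt "-4.5 8 2.5 0" --pt "-4.5 12 3.5 0" --pt "-4.5 15.4 3.5 0" --pt "-4.5 15.4 3.5 0" --pt "-4.5 15.4 3.5 0" --pt "-4.5 15.4 3.5 0" --pt "-4.5 15.4 3.5 0" --grip 255 --force 20

```text
time: 5.83
ee_pos: [0.5691, 0.1498, 0.0971]
eef_rot: [0.05, 0.705, -0.05, 0.705]
ft_force: [0.3, -0.4, -0.3]
width: 0.015
```

```bash
python3 st.py 5; python3 look.py 5
```

```text
t 5.8333 board pos [ 32.8 153.1  97.1] tooly-boardy -0.1006940605646367 down [ 0. -0. -1.] F [ 0.3 -0.4 -0.3]
```

View pics/scene5.png

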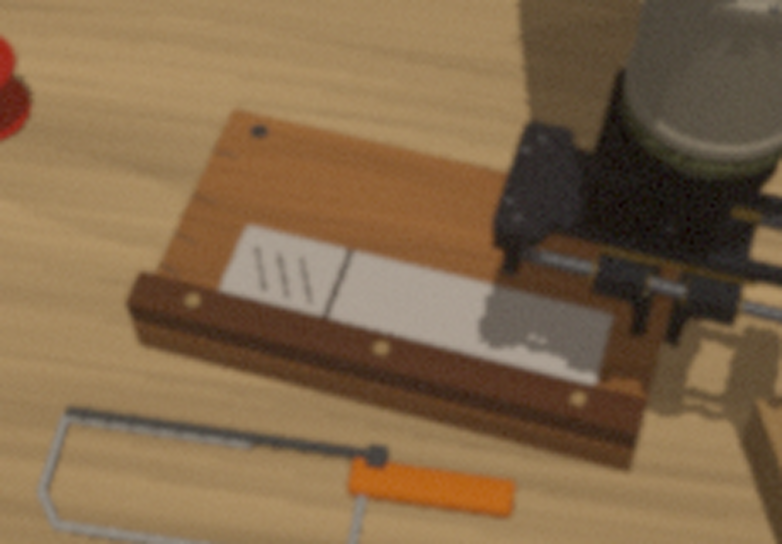

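View pics/side5.png

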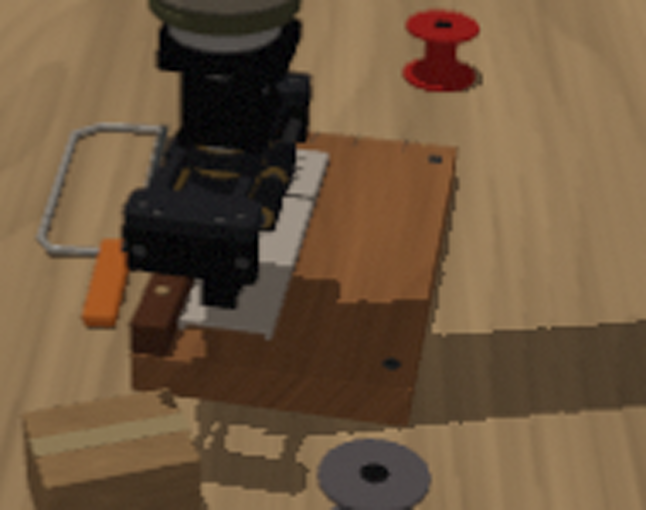

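View pics/w5.png

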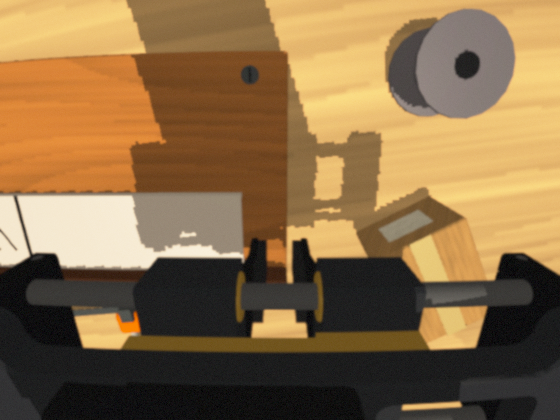

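```bash
python3 - <<'E'
from bench import r
from h import *
c=r.calibration('scene')
print(w2b(p2w(c,[(372,238),(381,285),(410,232)],.055)).round(0))
s=r.read_state()
for t in [(33,155,53)]: print(t,shift(s,b2w(*t)).round(2))
E
```

```text
[[ 53. 220.  55.]
 [147. 254.  55.]
 [ 18. 292.  55.]]
(33, 155, 53) [4.43 0.15 0.01]
```

Call:
drive_tool --pt "1.5 0.1 0 0" --pt "3.5 0.1 0 0" --pt "4.4 0.1 0 0" --pt "4.4 0.1 0 0" --pt "4.4 0.1 0 0"

```text
time: 6.4
ee_pos: [0.5692, 0.1518, 0.0531]
eef_rot: [0.049, 0.706, -0.05, 0.705]
ft_force: [0.4, 0.8, 0.6]
width: 0.0005
```

```bash
python3 st.py 6; python3 look.py 6
```

```text
t 6.4 board pos [ 32.7 155.1  53.1] tooly-boardy -0.03738776600708782 down [-0.001 -0.    -1.   ] F [0.4 0.8 0.6]
```

View pics/scene6.png

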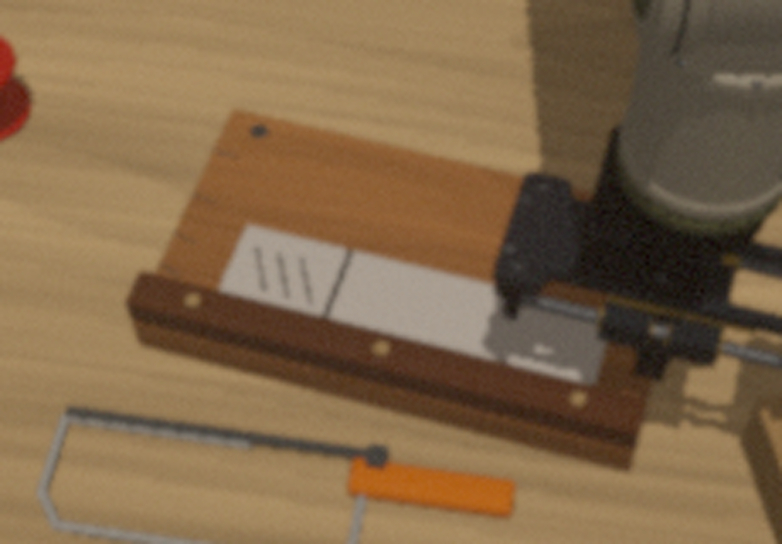

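View pics/w6.png

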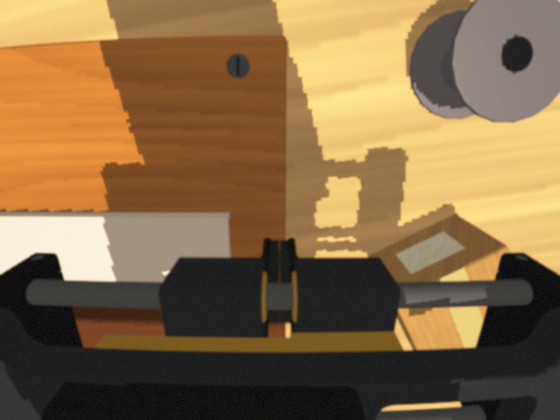

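The closed fingers are off the lid's left end at board y = 155 mm. I'll slide the lid right in a first, slightly short push.

Call:
drive_tool --pt "0 -0.8 0.2 0" --pt "0 -1.6 0.2 0" --pt "0 -2.2 0.2 0" --pt "0 -2.8 0.2 0" --pt "0 -3.4 0.2 0" --pt "0 -4 0.2 0" --pt "0 -4.6 0.2 0" --pt "0 -5.2 0.2 0" --pt "0 -5.8 0.2 0" --pt "0 -6.4 0.2 0" --pt "0 -7 0.2 0" --pt "0 -7.6 0.2 0" --pt "0 -8.2 0.2 0" --pt "0 -8.8 0.2 0" --pt "0 -9.4 0.2 0" --pt "0 -10 0.2 0" --pt "0 -10.5 0.2 0" --pt "0 -10.8 0.2 0" --pt "0 -11 0.2 0" --pt "0 -11 0.2 0"

```text
time: 8.22
ee_pos: [0.5559, 0.0426, 0.053]
eef_rot: [0.049, 0.705, -0.049, 0.705]
ft_force: [-0.4, 0.6, 0.8]
width: 0.0003
```

```bash
python3 st.py 7; python3 look.py 7
```

```text
t 8.2167 board pos [34.7 45.1 53. ] tooly-boardy -0.028385152178659112 down [-0. -0. -1.] F [-0.4  0.6  0.8]
```

View pics/scene7.png

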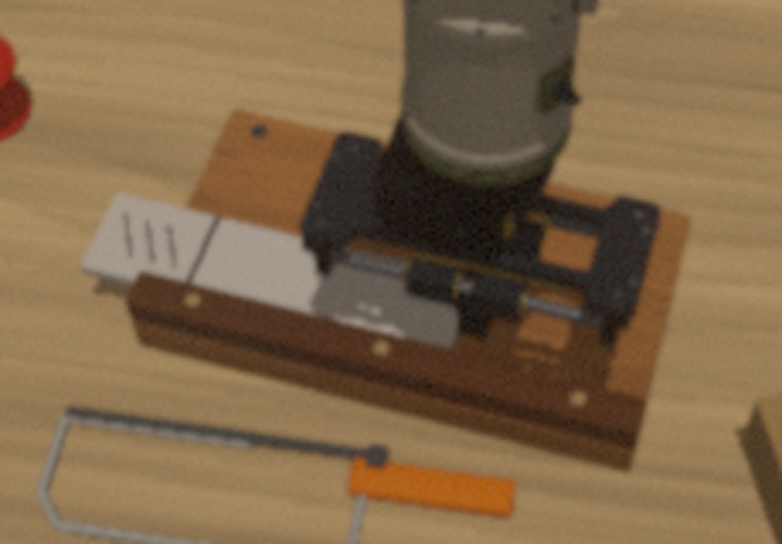

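View pics/w7.png

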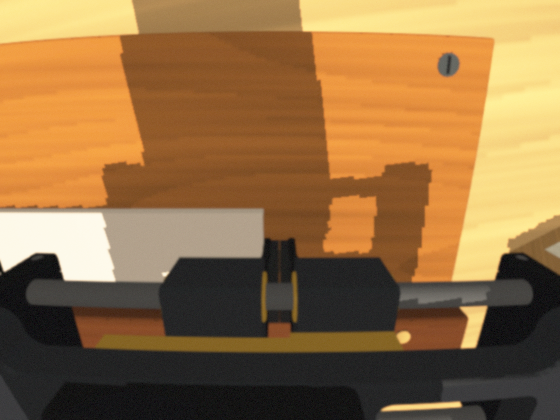

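```bash
python3 - <<'E'
import cv2
a=cv2.imread('pics/scene7_full.png')[145:215,168:258]
cv2.imwrite('pics/sc7z.png',cv2.resize(a,None,fx=8,fy=8,interpolation=cv2.INTER_CUBIC))
a=cv2.imread('pics/side7_full.png')[180:240,270:350]
cv2.imwrite('pics/si7z.png',cv2.resize(a,None,fx=9,fy=9,interpolation=cv2.INTER_CUBIC))
E
```

```text
(no output)
```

View pics/sc7z.png

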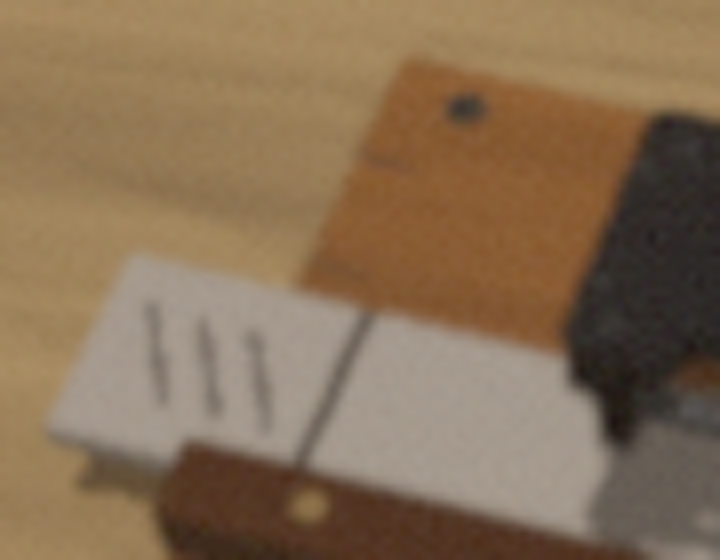

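View pics/si7z.png

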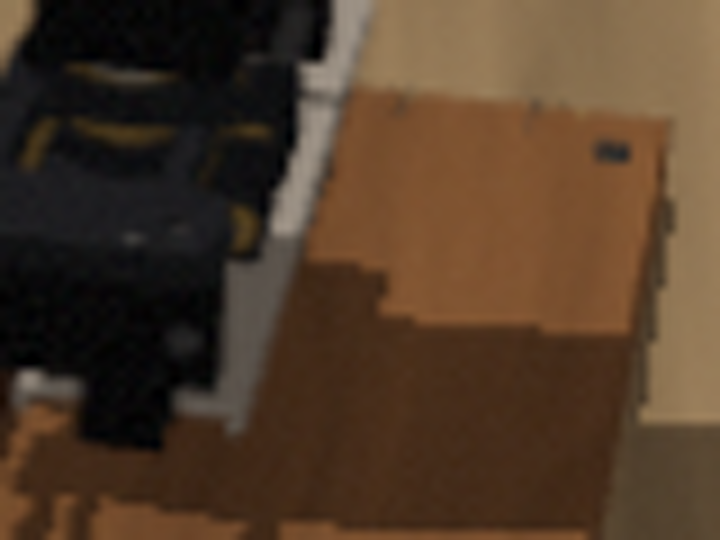

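```bash
python3 - <<'E'
from bench import r
from h import *
c=r.calibration('scene')
S=lambda a:(np.array(a,float)+.5)/8-.5+[168,145]
e=w2b(p2w(c,S([(405,62),(352,176),(300,290)]),.03));print('end',e.round(1))
k=w2b(p2w(c,S([(368,316),(300,464)]),.038));print('cut',k.round(1))
l=w2b(p2w(c,S([(135,250),(47,432)]),.038));print('lidend',l.round(1))
f=w2b(p2w(c,S([(190,442)]),.054));print('fence corner',f.round(1))
d=r.calibration('side')
D=lambda a:(np.array(a,float)+.5)/9-.5+[270,180]
print('side end',w2b(p2w(d,D([(670,122),(360,90)]),.03)).round(1),'cut',w2b(p2w(d,D([(335,100),(305,95)]),.038)).round(1))
print('side left lid corner',w2b(p2w(d,D([(237,428)]),.038)).round(1))
E
```

```text
end [[ -84.3 -158.7   30. ]
 [ -41.  -158.5   30. ]
 [   0.4 -157.9   30. ]]
cut [[   8.4 -133.7   38. ]
 [  58.6 -133.8   38. ]]
lidend [[   5.6 -203.6   38. ]
 [  68.2 -202.6   38. ]]
fence corner [[  69.3 -157.9   54. ]]
side end [[ -90.6 -155.4   30. ]
 [   1.  -154.6   30. ]] cut [[   5.3 -132.4   38. ]
 [  14.3 -133.5   38. ]]
side left lid corner [[ 3.3 46.4 38. ]]
```

The cut line (zoom pixels (368,316) to (300,464)) is about 24 mm short of the board end in the scene view and 22 mm in the side view. The lid is still along the fence. I'll push another 24 mm and measure again.

Call:
drive_tool --pt "0 -0.3 0 0" --pt "0 -0.7 0 0" --pt "0 -1.1 0 0" --pt "0 -1.5 0 0" --pt "0 -1.8 0 0" --pt "0 -2.1 0 0" --pt "0 -2.3 0 0" --pt "0 -2.4 0 0" --pt "0 -2.4 0 0"

```text
time: 9.12
ee_pos: [0.5527, 0.019, 0.053]
eef_rot: [0.049, 0.705, -0.049, 0.705]
ft_force: [0.6, 0.4, -1.3]
width: 0.0006
```

```bash
python3 st.py 8; python3 look.py 8; python3 - <<'E'
import cv2
a=cv2.imread('pics/scene8_full.png')[145:215,160:250]
cv2.imwrite('pics/sc8z.png',cv2.resize(a,None,fx=8,fy=8,interpolation=cv2.INTER_CUBIC))
a=cv2.imread('pics/side8_full.png')[170:230,270:350]
cv2.imwrite('pics/si8z.png',cv2.resize(a,None,fx=9,fy=9,interpolation=cv2.INTER_CUBIC))
E
```

```text
t 9.1167 board pos [34.7 21.4 53. ] tooly-boardy -0.01823509312265692 down [ 0. -0. -1.] F [ 0.6  0.4 -1.3]
```

View pics/sc8z.png

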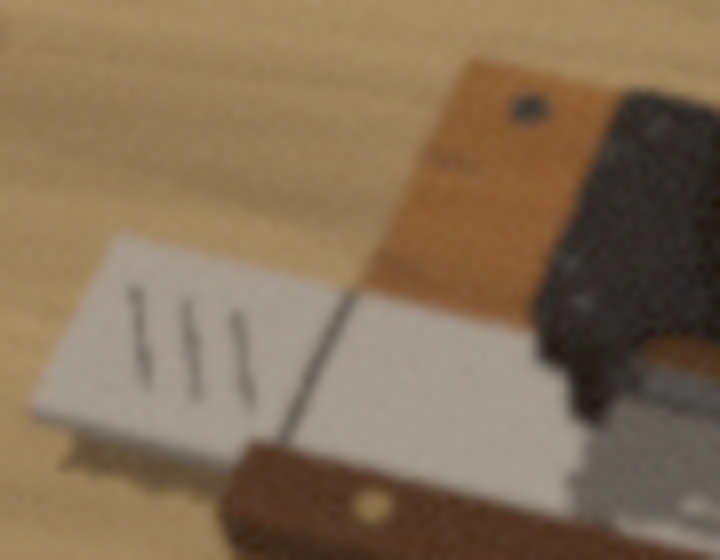

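View pics/si8z.png

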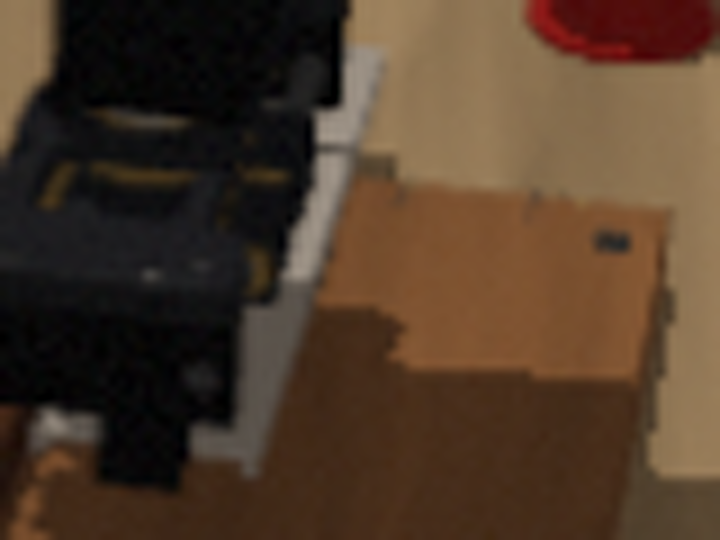

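```bash
python3 - <<'E'
from bench import r
from h import *
c=r.calibration('scene')
S=lambda a:(np.array(a,float)+.5)/8-.5+[160,145]
print('end',w2b(p2w(c,S([(469,60),(417,176),(368,284)]),.03)).round(1))
print('cut',w2b(p2w(c,S([(353,294),(287,438)]),.038)).round(1))
print('lidend',w2b(p2w(c,S([(118,232),(32,410)]),.038)).round(1))
print('fence',w2b(p2w(c,S([(255,440)]),.054)).round(1))
d=r.calibration('side')
D=lambda a:(np.array(a,float)+.5)/9-.5+[270,170]
print('side end',w2b(p2w(d,D([(670,210),(360,180)]),.03)).round(1),'cut',w2b(p2w(d,D([(355,153),(325,148)]),.038)).round(1))
E
```

```text
end [[ -85.1 -159.    30. ]
 [ -41.1 -158.2   30. ]
 [  -1.9 -157.6   30. ]]
cut [[   7.6 -157.1   38. ]
 [  56.7 -156.6   38. ]]
lidend [[   6.2 -227.7   38. ]
 [  67.6 -225.9   38. ]]
fence [[  68.7 -157.9   54. ]]
side end [[ -90.5 -156.6   30. ]
 [   1.  -154.6   30. ]] cut [[   3.  -156.1   38. ]
 [  12.1 -157.3   38. ]]
```

The cut line is now within about 1 mm of the board end (scene -0.6, side +1.7). I'll push 4.5 mm more.

Call:
drive_tool --pt "0 -0.15 0 0" --pt "0 -0.3 0 0" --pt "0 -0.4 0 0" --pt "0 -0.45 0 0" --pt "0 -0.45 0 0" --pt "0 -0.45 0 0"

```text
time: 9.77
ee_pos: [0.552, 0.0148, 0.053]
eef_rot: [0.049, 0.705, -0.049, 0.705]
ft_force: [-0.4, 0.3, -0.5]
width: 0.0007
```

Call:
drive_tool --pt "0 0.5 0 0" --pt "0 1 0 0" --pt "-2 1 0 0" --pt "-5 1 0 0" --pt "-9 -1 -1 0" --pt "-11 -5 -5 0" --pt "-11 -8 -7 0" --pt "-11 -8 -7 0" --pt "-11 -8 -7 0" --pt "-11 -8 -7 0"

```text
time: 10.6
ee_pos: [0.4717, -0.0543, 0.1635]
eef_rot: [0.05, 0.705, -0.049, 0.706]
ft_force: [0.7, -0.0, -0.4]
width: 0.0001
```

```bash
python3 st.py 9; python3 look.py 9; python3 - <<'E'
import cv2
from bench import r
print(r.calibration('wrist'))
E
```

```text
t 10.6 board pos [-35.2 -62.5 163.5] tooly-boardy -0.030716118423812944 down [ 0.001  0.001 -1.   ] F [ 0.7 -0.  -0.4]
{'fx': 299.0656297162565, 'fy': 299.0656297162565, 'cx': 278.9847745446336, 'cy': 203.4043361237004, 'dist': array([-0.06631941,  0.        ,  0.        ,  0.        ,  0.        ]), 'xyz': array([ 0.38908225, -0.04194105,  0.30533145]), 'orientation': array([-0.1153342 , -0.10133157,  0.64900008,  0.74513679])}
```

View pics/w9.png

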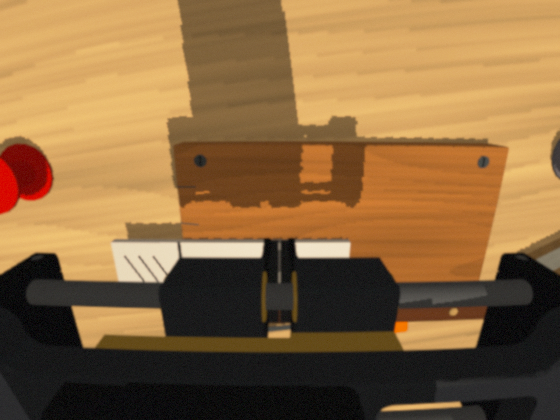

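View pics/scene9.png

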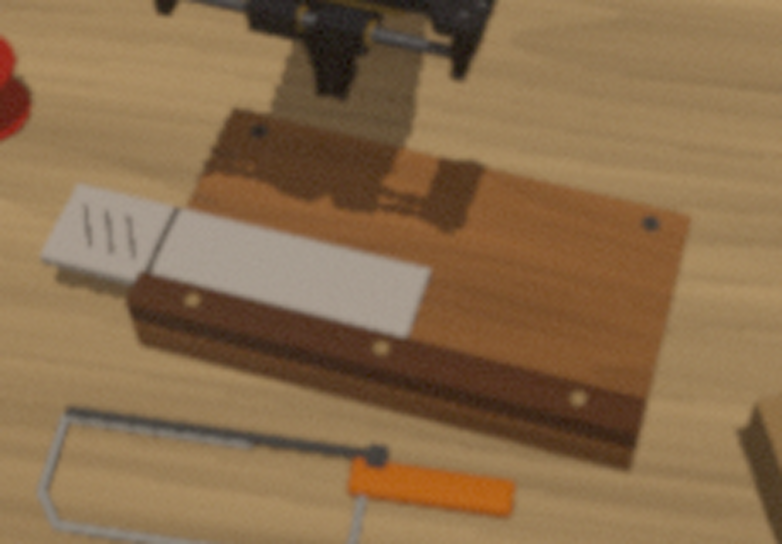

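View pics/side9.png

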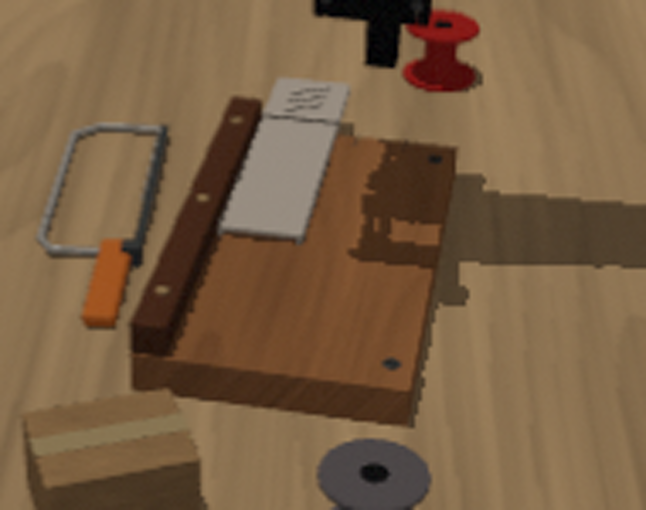

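Now a direct wrist view of the cut line and the board end.

Call:
drive_tool --pt "-2 -2 4 0" --pt "-2 -5 8 0" --pt "-2 -10 12.5 0" --pt "-2 -10 12.5 0" --pt "-2 -10 12.5 0" --pt "-2 -10 12.5 0" --pt "-2 -10 12.5 0" --pt "-2 -10 12.5 0"

```text
time: 11.42
ee_pos: [0.5815, -0.1692, 0.1827]
eef_rot: [0.049, 0.706, -0.048, 0.705]
ft_force: [-0.0, 0.1, 0.6]
width: 0.0007
```

```bash
python3 st.py 10;python3 look.py 10; python3 - <<'E'
import cv2
from bench import r
from h import *
c=r.calibration('wrist');print(c)
a=cv2.imread('pics/scene10_full.png')[145:235,155:280]
cv2.imwrite('pics/sc10z.png',cv2.resize(a,None,fx=6.4,fy=6.4,interpolation=cv2.INTER_CUBIC))
a=cv2.imread('pics/side10_full.png')[165:230,265:350]
cv2.imwrite('pics/si10z.png',cv2.resize(a,None,fx=9,fy=9,interpolation=cv2.INTER_CUBIC))
E
```

```text
t 11.4167 board pos [  89.5 -161.   182.7] tooly-boardy 0.12439459804235575 down [-0.001  0.001 -1.   ] F [-0.   0.1  0.6]
{'fx': 299.0656297162565, 'fy': 299.0656297162565, 'cx': 278.9847745446336, 'cy': 203.4043361237004, 'dist': array([-0.06631941,  0.        ,  0.        ,  0.        ,  0.        ]), 'xyz': array([ 0.49830304, -0.15825658,  0.3258028 ]), 'orientation': array([-0.11513526, -0.10206185,  0.64892804,  0.74513062])}
```

View pics/w10.png

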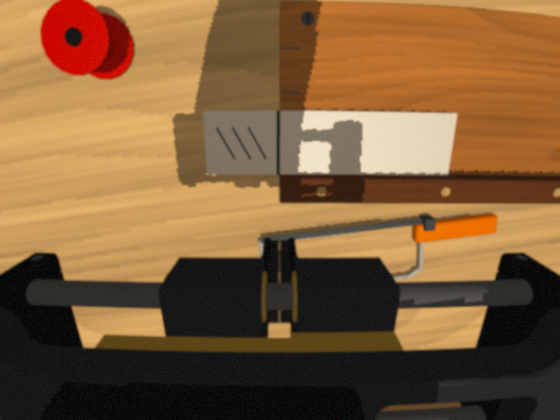

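View pics/sc10z.png

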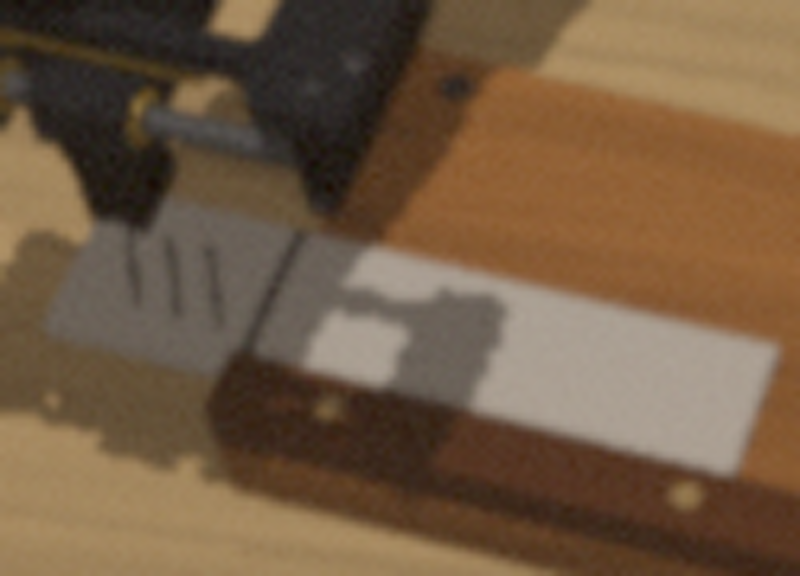

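View pics/si10z.png

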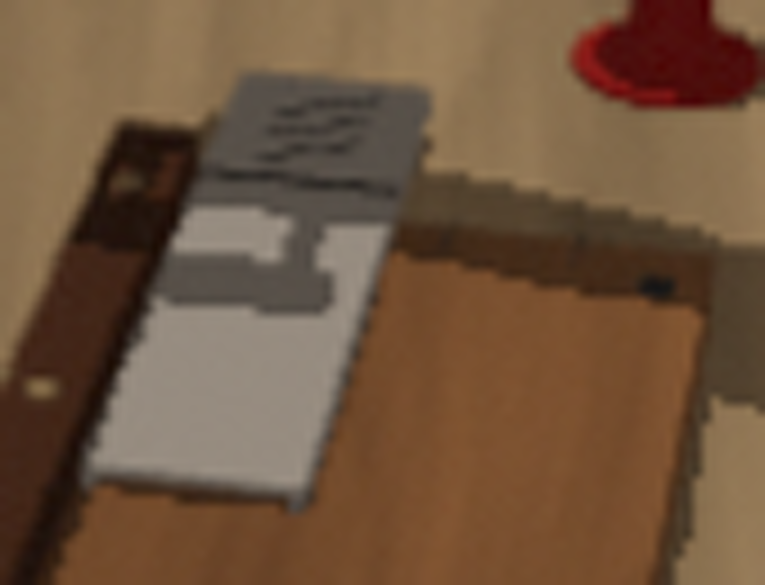

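```bash
python3 - <<'E'
import cv2
a=cv2.imread('pics/w10.png')
cv2.imwrite('pics/w10z.png',cv2.resize(a[0:210,245:325],None,fx=8,fy=2.8,interpolation=cv2.INTER_CUBIC))
cv2.imwrite('pics/w10z2.png',cv2.resize(a[95:215,195:465],None,fx=2.9,fy=5,interpolation=cv2.INTER_CUBIC))
E
```

```text
(no output)
```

View pics/w10z.png

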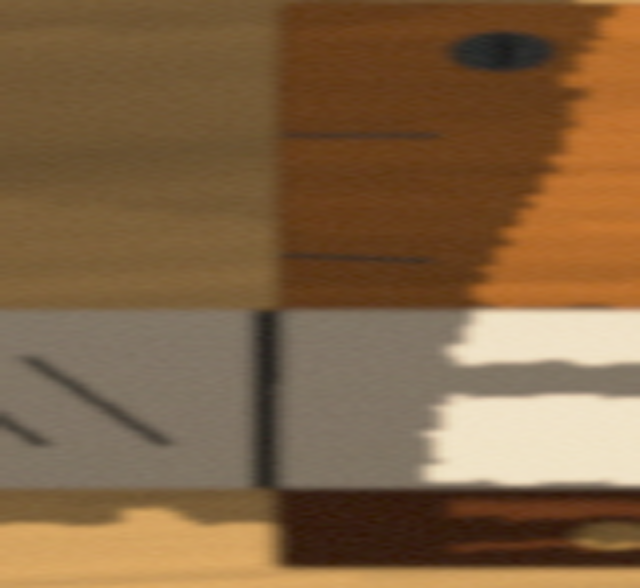

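View pics/w10z2.png

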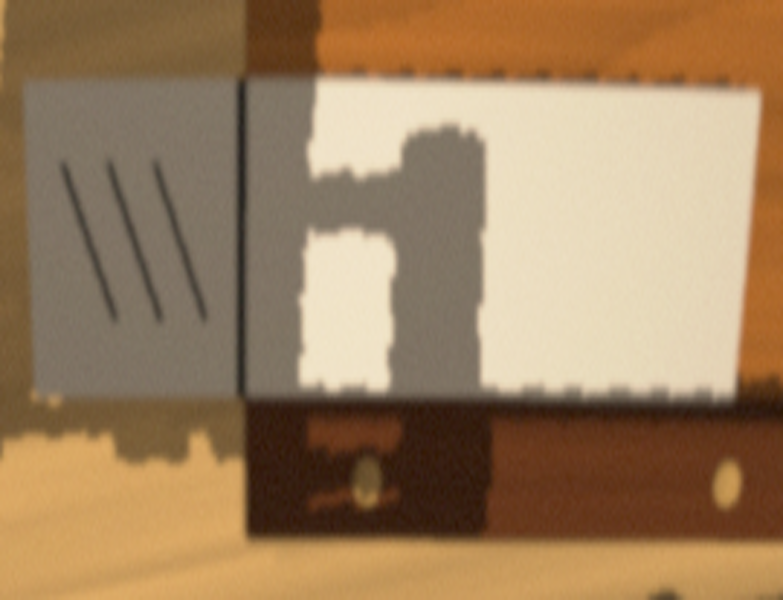

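```bash
python3 - <<'E'
from bench import r
from h import *
c=r.calibration('wrist')
Z=lambda a:(np.array(a,float)+.5)/[8,2.8]-.5+[245,0]
Y=lambda a:(np.array(a,float)+.5)/[2.9,5]-.5+[195,95]
e=w2b(p2w(c,Z([(278,6),(279,150),(280,300)]),.03));print('end30',e.round(1))
print('fence end',w2b(p2w(c,Z([(281,495),(281,562)]),.054)).round(1))
k=w2b(p2w(c,Z([(266,312),(264,486)]),.038));print('cut',k.round(1))
l=w2b(p2w(c,Y([(22,78),(35,398),(738,404),(760,90)]),.038));print('lid',l.round(1))
print('fence inner',w2b(p2w(c,Y([(248,404),(783,420)]),.054)).round(1),w2b(p2w(c,Y([(248,404),(783,420)]),.038)).round(1))
o=[(c,[(-30,-120,38),(30,-120,38),(30,120,38),(-30,120,38),(-30,-50,38),(30,-50,38)],np.vstack([Y([(22,78),(35,398),(738,404),(760,90)]),Z([(266,312),(264,486)])]))]
p,er=bfit(o);print('lid',w2b([p[0],p[1],0]),np.degrees(p[2]-BD[2]),er.round(1).tolist())
o=[(c,[(65,-160,54),(90,-160,54),(-90,-160,30),(0,-160,30)],np.vstack([Z([(281,490),(281,565),(278,6),(280,302)])]))]
p2,er=bfit(o);print('board',p2,np.degrees(p2[2]-BD[2]),er.round(1).tolist())
d=R.from_euler('z',-p2[2]).apply([p[0]-p2[0],p[1]-p2[1],0]);print('lid in board(wrist)',d,np.degrees(p[2]-p2[2]))
E
```

```text
end30 [[ -85.8 -160.9   30. ]
 [ -43.2 -160.7   30. ]
 [   3.9 -160.4   30. ]]
fence end [[  66.  -160.3   54. ]
 [  89.3 -160.2   54. ]]
cut [[   7.8 -162.1   38. ]
 [  66.4 -162.3   38. ]]
lid [[   6.7 -232.1   38. ]
 [  67.3 -231.9   38. ]
 [  67.6   10.2   38. ]
 [   6.7    7.8   38. ]]
fence inner [[  65.  -159.8   54. ]
 [  67.2   16.7   54. ]] [[  68.5 -159.7   38. ]
 [  70.8   27.2   38. ]]
lid [  37.03542288 -111.94075321    0.        ] 0.032498157848942194 [[0.2, 0.4], [-0.0, -0.2], [-1.9, -0.7], [0.2, 0.3], [0.1, -0.8], [0.3, 0.7]]
board [ 0.51765494  0.00186911 -0.13557834] 0.21896505816928863 [[0.0, 3.9], [0.0, 2.7], [0.0, -1.4], [-0.1, -1.6]]
lid in board(wrist) [ 0.03416172 -0.11157651  0.        ] -0.18646690032034643
```

The wrist view, with its camera right above the board end, shows the cut line at px 278.1 and the end at px 280.0. That puts the line about 2 mm past the end and the lid along the fence. I'll go back and push about 2.8 mm more, then press lightly against the fence once more.

```bash
python3 - <<'E'
from bench import r
from h import *
s=r.read_state();print('last contact',w2b([0.552,0.0148,0.053]).round(1))
for t in [(35,30,110),(35,30,53)]: print(t,shift(s,b2w(*t)).round(2))
E
```

```text
last contact [34.7 17.1 53. ]
(35, 30, 110) [ 7.35 19.14 -5.42]
(35, 30, 53) [13.05 19.14 -5.42]
```

Call:
drive_tool --pt "0 4 -1 0" --pt "0 8 -3 0" --pt "0 12 -5.4 0" --pt "0 16 -5.4 0" --pt "3 19.1 -5.4 0" --pt "7 19.1 -5.4 0" --pt "7 19.1 -5.4 0" --pt "10 19.1 -5.4 0" --pt "12.5 19.1 -5.4 0" --pt "13 19.1 -5.4 0" --pt "13 19.1 -5.4 0" --pt "13 19.1 -5.4 0" --pt "13 19.1 -5.4 0"

```text
time: 12.65
ee_pos: [0.5558, 0.0255, 0.0552]
eef_rot: [0.05, 0.704, -0.049, 0.706]
ft_force: [-0.1, -0.3, -1.0]
width: 0.0005
```

```bash
python3 st.py 11
```

```text
t 12.65 board pos [36.9 28.2 55.2] tooly-boardy -0.0258999494294887 down [ 0.003  0.001 -1.   ] F [-0.1 -0.3 -1. ]
```

Call:
drive_tool --pt "0.1 0 -0.1 0" --pt "0.1 0 -0.1 0" --pt "0.1 0 -0.1 0"

```text
time: 12.95
ee_pos: [0.5537, 0.0259, 0.0525]
eef_rot: [0.049, 0.705, -0.049, 0.706]
ft_force: [-0.1, -1.0, -0.0]
width: 0.0007
```

```bash
python3 st.py 12
```

```text
t 12.95 board pos [34.8 28.3 52.5] tooly-boardy 0.007500756619363003 down [ 0.001  0.    -1.   ] F [-0.1 -1.  -0. ]
```

Target y is 17.1 - 2.8 = 14.3, so the push is 14.0 mm.

Call:
drive_tool --pt "0 -0.4 0 0" --pt "0 -0.8 0 0" --pt "0 -1.0 0 0" --pt "0 -1.15 0 0" --pt "0 -1.25 0 0" --pt "0 -1.35 0 0" --pt "0 -1.4 0 0" --pt "0 -1.4 0 0" --pt "0 -1.4 0 0"

```text
time: 13.75
ee_pos: [0.5516, 0.0119, 0.052]
eef_rot: [0.049, 0.705, -0.049, 0.705]
ft_force: [-0.3, 0.5, -0.1]
width: 0.0005
```

```bash
python3 st.py 13;  python3 - <<'E'
from bench import r
from h import *
s=r.read_state()
for t in [(-40,-95,100),(-40,-95,52)]: print(t,shift(s,b2w(*t)).round(2))
E
```

```text
t 13.75 board pos [34.7 14.2 52. ] tooly-boardy 0.005032488879946229 down [ 0. -0. -1.] F [-0.3  0.5 -0.1]
(-40, -95, 100) [ -4.8  -10.92  -7.47]
(-40, -95, 52) [  0.   -10.92  -7.47]
```

Call:
drive_tool --pt "0 0.5 0 0" --pt "0 1 0 0" --pt "-2 1 0 0" --pt "-5 1 0 0" --pt "-5 -2 -3 0" --pt "-5 -5 -6 0" --pt "-5 -8 -7.5 0" --pt "-5 -10.9 -7.5 0" --pt "-5 -10.9 -7.5 0" --pt "-5 -10.9 -7.5 0" --pt "-5 -10.9 -7.5 0" --pt "-5 -10.9 -7.5 0" --pt "-5 -10.9 -7.5 0" --pt "-3 -10.9 -7.5 0" --pt "-1 -10.9 -7.5 0" --pt "0 -10.9 -7.5 0" --pt "0 -10.9 -7.5 0" --pt "0 -10.9 -7.5 0" --pt "0 -10.9 -7.5 0" --grip 0

```text
time: 15.38
ee_pos: [0.4625, -0.0854, 0.0524]
eef_rot: [0.049, 0.705, -0.049, 0.705]
ft_force: [0.6, 0.1, -0.6]
width: 0.0869
```

```bash
python3 st.py 14
```

```text
t 15.3833 board pos [-40.  -94.6  52.4] tooly-boardy 0.022044328564460258 down [ 0. -0. -1.] F [ 0.6  0.1 -0.6]
```

View pics/w14.png

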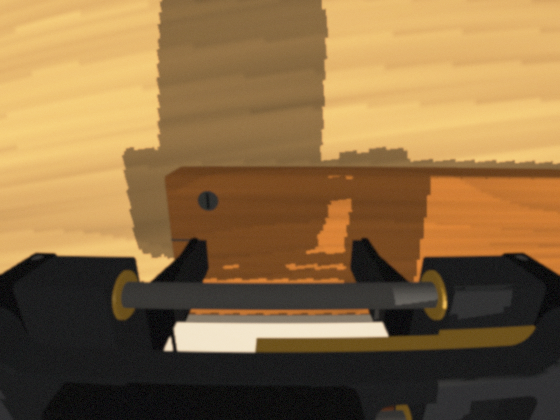

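Call:
drive_tool --pt "0 0 0.7 0" --pt "0 0 1.5 0" --pt "0 0 2.2 0" --pt "0 0 2.7 0" --pt "0 0 3.0 0" --pt "0 0 3.2 0" --pt "0 0 3.4 0" --pt "0 0 3.5 0" --pt "0 0 3.6 0" --pt "0 0 3.65 0" --pt "0 0 3.7 0" --pt "0 0 3.7 0"

```text
time: 16.43
ee_pos: [0.4982, -0.0906, 0.0519]
eef_rot: [0.049, 0.706, -0.049, 0.705]
ft_force: [-4.0, 0.9, 2.7]
width: 0.087
```

```bash
python3 st.py 15
```

```text
t 16.4333 board pos [ -3.9 -94.8  51.9] tooly-boardy -0.004120503620656635 down [-0.001  0.    -1.   ] F [-4.   0.9  2.7]
```

Contact against the fence at the same x (-3.9 mm, 4 N). I'll back off, rise and check from above.

Call:
drive_tool --pt "0 0 -0.5 0" --pt "0 0 -1.2 0" --pt "-3 0 -1.2 0" --pt "-7 0 0 0" --pt "-11 -2 4 0" --pt "-13 -6.5 8 0" --pt "-13 -6.5 9.3 0" --pt "-13 -6.5 9.3 0" --pt "-13 -6.5 9.3 0" --pt "-13 -6.5 9.3 0" --pt "-13 -6.5 9.3 0" --grip 255

```text
time: 17.4
ee_pos: [0.5809, -0.1669, 0.1813]
eef_rot: [0.049, 0.706, -0.049, 0.705]
ft_force: [-0.1, -0.1, -0.4]
width: 0.0218
```

```bash
python3 st.py 16; python3 look.py 16; python3 - <<'E'
import cv2
a=cv2.imread('pics/w16.png')
cv2.imwrite('pics/w16z.png',cv2.resize(a[0:210,245:325],None,fx=8,fy=2.8,interpolation=cv2.INTER_CUBIC))
cv2.imwrite('pics/w16z2.png',cv2.resize(a[95:215,195:465],None,fx=2.9,fy=5,interpolation=cv2.INTER_CUBIC))
E
```

```text
t 17.4 board pos [  88.5 -158.9  181.3] tooly-boardy 0.03472263740284909 down [-0.001  0.001 -1.   ] F [-0.1 -0.1 -0.4]
```

View pics/w16.png

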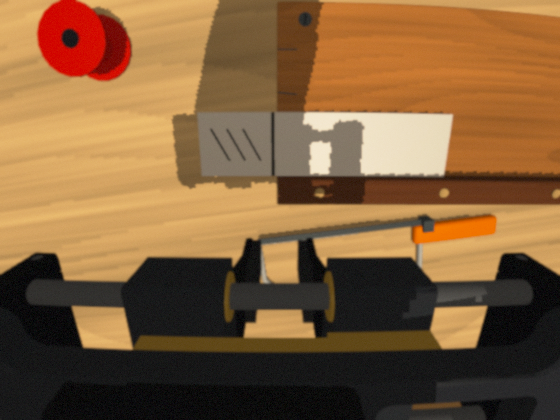

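View pics/w16z.png

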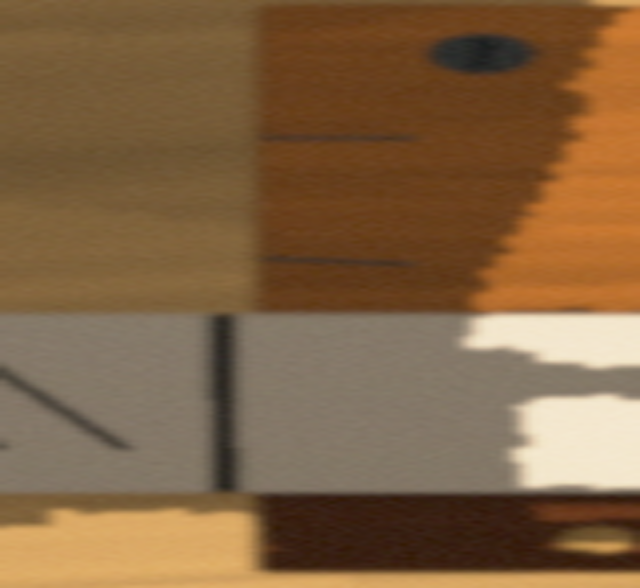

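View pics/w16z2.png

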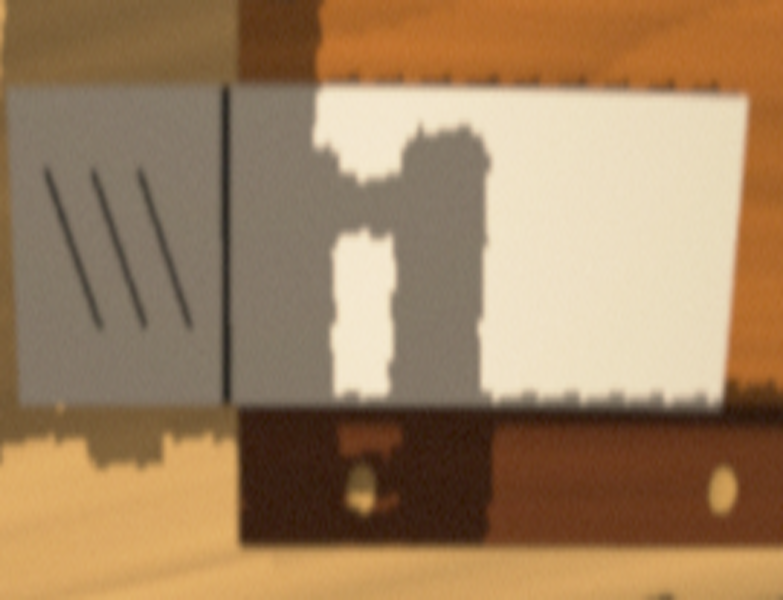

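View pics/side16.png

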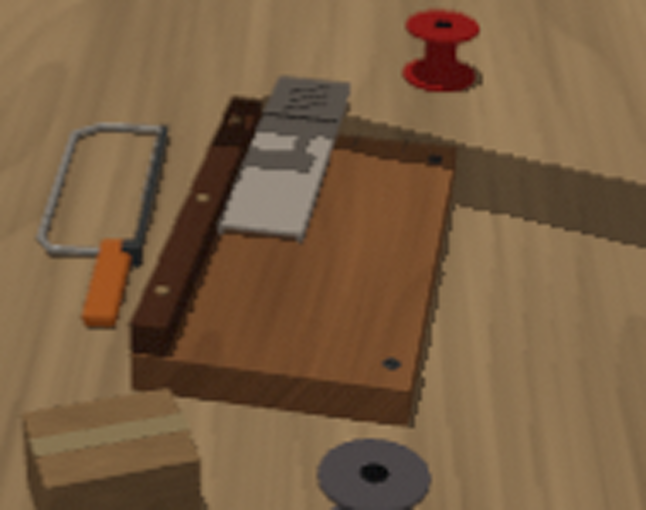

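```bash
python3 - <<'E'
from bench import r
from h import *
c=r.calibration('wrist')
Z=lambda a:(np.array(a,float)+.5)/[8,2.8]-.5+[245,0]
Y=lambda a:(np.array(a,float)+.5)/[2.9,5]-.5+[195,95]
print('end',w2b(p2w(c,Z([(260,10),(259,150),(259,300)]),.03)).round(1),'fence',w2b(p2w(c,Z([(261,560)]),.054)).round(1))
print('cut',w2b(p2w(c,Z([(223,318),(225,486)]),.038)).round(1))
print('lid',w2b(p2w(c,Y([(8,88),(20,403),(724,409),(748,96)]),.038)).round(1))
print('fence back edge',w2b(p2w(c,Y([(242,545),(780,543)]),.054)).round(1))
E
```

```text
end [[ -85.  -160.1   30. ]
 [ -43.8 -160.2   30. ]
 [   3.1 -160.2   30. ]] fence [[  87.3 -160.    54. ]]
cut [[   8.9 -164.4   38. ]
 [  65.3 -164.4   38. ]]
lid [[   7.6 -233.7   38. ]
 [  67.1 -234.1   38. ]
 [  67.7    6.9   38. ]
 [   7.2    5.6   38. ]]
fence back edge [[  91.2 -159.1   54. ]
 [  90.7   21.9   54. ]]
```

The cut line is 4.3 mm past the end, square to it, and parallel to the fence to within about 0.2°. I'm handing it in.

```bash
python3 -c "
from bench import r
print(r.close_job(), r.read_state()['time'])"
```

```text
the job is handed in; nothing more can be done
the job is handed in; nothing more can be done
```

The lid is set up for sawing: it lies along the fence with the cut line about 4.3 mm past the board's right-hand end (5 mm wanted, 1 to 9 mm allowed). I handed the job in at about 17.5 s of the 58 s; no verdict is reported.

**What I did:** I pushed the lid square against the fence with the open fingers. Then I slid it right with the closed fingertips on its left end in four pushes, and pressed it to the fence once more.

**Last checks:**
- **Cut line:** the final wrist view, taken from almost straight above the board end, puts it at board y = -164.4 mm with the end at -160.1 mm.
- **Fence:** both presses stopped at the same place, board x = -3.7 mm at about 7 N and -3.9 mm at about 4 N; about -4.5 mm was expected. The lid is parallel to the fence to about 0.2°. I did not measure the gap directly; that it is seated rests on these contacts.
- **Bystanders:** by eye, the hacksaw, carton and both spools had not moved in the last pictures. The gripper was well clear of everything.

**Where the cameras disagreed:** they differed by up to about 4 mm on how far the cut line sat past the end. From earlier readings plus the pushes that followed, the scene camera implies roughly 6.5 mm and the side camera roughly 9 mm, which is the edge of the limit. I trusted the wrist view because parallax is smallest there.

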